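# Unload the two-cavity mould into the carrier

### The job

Take the red handle and pull the mould's side core all the way back, then lift the two freshly moulded grey housings out of their cavities and, keeping them upright, gently lower each one into an empty well of the black carrier, one per well without dropping it. Leave the core back, leave the housing that is already in the carrier where it is, and do not disturb the other things on the bench.

Things in the scene. Friction and masses are not known exactly. Their poses are not given: they have to be found in the camera images.
- mould: dark steel two-cavity mould, bolted down, 220 x 190 x 40 mm; its block runs from x -125 to +95 mm, y -95 to +95 mm about the origin, which lies on the bench surface (underside). The two cavities lie side by side along y; the side core slides on the block's -x part (the side towards the robot)
- cavity_a (a point): centre of the floor of the first cavity, 20 mm above the mould's underside and 20 mm below its top face; cavity 104 x 64 mm (2 mm gap round the housing); axes as the mould's
- cavity_b (a point): the same for the second cavity, 86 mm beside the first
- core (a joint): side core's travel in m: 0 = fully in, 0.040 = fully back; grows as it moves along the mould's -x. Friction 3 N, stays where left. Brass carriage with two tongues (20 mm wide, 7 mm thick) that reach through the housings' windows, 14 mm past their outer end faces at 0, and lock them down; clear of them beyond about 0.015
- core_handle (a point): centre of the top edge of the side core's red blade handle, 97 mm above the bench: blade 14 mm thick (along the mould's x, the sliding direction) x 44 mm wide (y), standing 41 mm above the brass carriage. Moves with the core
- housing_a: light-grey plastic tub 100 (own x) x 60 (y) x 38 mm high, walls and floor 4 mm, 0.13 kg. Across its middle a web to grip, 12 mm thick (x), 40 mm wide (y) above the rim, its top 64 mm above the underside; the tub is open for 40 mm each side of it. Its -x end wall has a window 32 mm wide, 20 to 33 mm up. Origin: centre of underside. Starts in cavity_a, its axes as the mould's
- housing_b: a second housing, the same in every way. Starts in cavity_b
- housing_done: a third housing, the same, already lying in one of the carrier's wells; stays there
- carrier: black plastic carrier fixed on the bench, 124 (x) x 240 (y) x 27 mm high, with three wells in a row along its y, each 112 x 72 mm inside, 22 mm deep, walls 6 mm, floor 5 mm thick; the two empty wells have a thin pink liner. Origin at the centre of its underside
- well_1 (a point): centre of the floor of well 1 (5 mm above the bench), axes as the carrier's; a housing lies with its long side along the carrier's x. Any of the three may be the occupied one
- well_2 (a point): centre of the floor of well 2 (5 mm above the bench), axes as the carrier's; a housing lies with its long side along the carrier's x. Any of the three may be the occupied one
- well_3 (a point): centre of the floor of well 3 (5 mm above the bench), axes as the carrier's; a housing lies with its long side along the carrier's x. Any of the three may be the occupied one
- screwdriver: loose orange-handled screwdriver lying on the bench, leave alone. Origin under its middle
- tape: loose yellow tape roll, 90 mm across, 25 mm high, lying flat, leave alone. Origin at the centre of its underside
- spray: loose green spray can, 54 mm across, 150 mm high, upright, leave alone. Origin at the centre of its underside
- multimeter: loose yellow multimeter, 85 x 160 x 32 mm, lying flat, leave alone. Origin at the centre of its underside
- brush: loose hand brush lying on the bench, leave alone. Origin under its middle
Mind the look-alikes: they are no part of the job. What is shaped like the housing_b but pink or yellow is not meant.

How it is judged:
By the outcome, as a careful person would: the job done as asked, in the order asked, and still so for the second after the job is handed in, with the robot touching nothing.
It also fails if it takes over 67 s, if anything falls off the work surface, if the arm or the gripper's body presses on something with over 40 N, if the wrist force passes 120 N, or if a joint passes its speed limit or range.

### The arm

A 6-joint arm with a two-finger parallel gripper is mounted at the origin on the work surface. World frame = base frame: x ahead of the robot, y to its left, z up, the work surface at z = 0. Lengths are in m, angles in degrees, forces in N, time in s.
With the tool pointing down it reaches from about 0.4 to 0.825 m from the base axis. Payload 7 kg.
Tool frame: the origin (TCP) lies midway between the tips of the shut fingers; the grasp point (between the pads) lies 19 mm behind it; z points along the fingers, y is the line along which they close (so a half turn about z gives the same grasp; the last joint's range is limited). The gripper opens to 88 mm and grips with 3 to 60 N. Pads are 19 mm wide; open, the fingers measure 130 mm over their backs; the gripper's body (78 mm by 193 mm) begins 47 mm behind the grasp point.
Start: joints at [80.105, 20.546, 0.682, 0, -70.136, -16.507], TCP at [0.3, 0.605, 0.188] pointing down, gripper open.
Joint ranges: [-176.03, 176.03], [-82.01, 121.73], [-58.28, 71.71], [-173.87, 95.51], [-174.79, -0.11], [-173.66, 173.66]. Speed limits (degrees/s): [136.94, 136.94, 172.46, 180, 180, 180].

### API

Orientations are given as [roll, pitch, yaw] about the fixed x, y, z axes, in that order (R = Rz(yaw) Ry(pitch) Rx(roll)).
In Python, from plant import get_state, optics, order gives the robot as it stands. The module is installed in compiled form; this text tells all that it offers.
- The arm moves only by the tool send_rows, never from a script. Its argument "moves" is a list of rows, each an object with "slide": the shift along the tool's x, y, z as a fraction of full scale, a list of three; "turn": the turn about the tool's z as a fraction of full scale; "gripper": the opening, from 0 (shut) to 1 (fully open). A call has exactly 5 rows; each row is the pose to reach, as a shift and turn from the pose commanded when the call began, along the tool's axes at that moment; what a row does not reach only later rows make up. Full scale, the value 1, is 150 mm for a shift and 90 degrees for a turn. A row lasts 1/12 s, in which the tool goes at most 41.7 mm and 7.16 degrees, less where a joint would pass 70% of its speed; a pose out of reach is approached as far as the arm can. A call with a number of a shift or a turn outside -1 to 1 is refused whole. A call with a gripper value outside its range is refused whole. The fingers move at their own pace and stop on an object; "newtons" is the grip in N (left out, the last holds). Time passes only in rows, so rows that repeat a pose let the fingers close, or fill a call up. It gives the time, the measured TCP pose, the force, the opening and the grip force at its end, in the units of the state.
- get_state(): the state, without advancing time (a new reading comes with each control period).
- optics.capture(name): name is "side" or "top"; returns a dict with "img" (384x512x3 uint8, red, green, blue), "intrinsics" (3x3 intrinsics, pixels), "dist" ([k1, k2, p1, p2, k3] as OpenCV has them; the pictures are not rectified), "origin" and "attitude" of the camera in the world. Camera axes: x right, y down, z forward; pixel columns grow to the right and rows downward; lengths in m; the calibration is good to about 2 mm. A picture is of the moment at which its call begins. There is no depth.
- order.close_job(): hands the job in; it is judged then, once.
Trained networks look in the newest picture that a camera, given by its name, has taken for a name from the list of things; names that differ only in an ending like _2 or _b are one class to them, and where a whole thing is asked for, a point or a joint stands for the part that bears it (a point fixed in the world has none). Each returns a list of dicts, best first, with "p" (0 to 1); they miss things now and then, are a little off and sometimes report something else, mostly with a low value. They report only what shows in the picture. A call takes as long as a camera call. They do not tell look-alikes from the thing itself.
- optics.look_for(camera, name): "location" ([x, y, z] in m, in world coordinates, good to about 4 mm: the middle of the surface that is visible of it).
The state is a dict: "time_s": time; "joints": joint angles; "qd": joint speeds; "joint_torque": joint torques, N m; "tcp_pos": TCP position; "eef_rot": TCP orientation; "contact_force": force on the tool from outside, world axes, zero at the start; "moment": the same for the moment, N m; "gripper_width": finger opening in m; "gripper_force": force on a finger pad.
Only numpy, scipy, OpenCV 4.12 (cv2) and the standard library are available. Lean on these libraries where they do the work, as an engineer would, in place of code of your own. Each camera call takes 0.05 s, during which the arm holds its last target. There are 200 camera calls.

## Working session

There is one attempt and no reset: what is moved stays moved. The work goes in short steps, Python scripts to look and compute and a tool call to move; the robot and the scene stay as the last step left them, time stands still between calls to the robot, and variables do not carry over. Pictures are saved under pics/ and viewed, at most 10 in all, crops included, and the job is handed in when it is done.

Besides the shell and the picture viewer there is one more tool, called after "Call:" as name([rows], argument=value, ...), one row to a line, values as JSON. send_rows: Moves the arm, as the interface text tells. Shift numbers are shares of 150 mm and turn numbers shares of 90 degrees, none past 1 either way. Its arguments: {"type":"object","properties":{"moves":{"type":"array"},"newtons":{"type":"number"}},"required":["moves"]}

```bash
mkdir -p pics
cat > h.py <<'E'
import numpy as np, cv2
from scipy.spatial.transform import Rotation as R
from plant import get_state, optics, order
def rot(a):
    a=np.array(a,float)
    return a if a.shape==(3,3) else R.from_euler('xyz',a,degrees=True).as_matrix()
def ray(c,uv):
    K=np.array(c['intrinsics']);p=cv2.undistortPoints(np.array(uv,float).reshape(-1,1,2),K,np.array(c['dist'],float)).reshape(-1,2)
    d=np.c_[p,np.ones(len(p))]@rot(c['attitude']).T
    return np.array(c['origin']),d
def at_z(c,uv,z):
    o,d=ray(c,uv); return o+d*((z-o[2])/d[:,2])[:,None]
def proj(c,X):
    A=rot(c['attitude']).T
    return cv2.projectPoints(np.array(X,float).reshape(-1,3),cv2.Rodrigues(A)[0],-A@np.array(c['origin']),np.array(c['intrinsics']),np.array(c['dist'],float))[0].reshape(-1,2)
def save(c,n,crop=None,s=1):
    im=c['img'][:,:,::-1]
    if crop: x0,y0,x1,y1=crop; im=im[y0:y1,x0:x1]
    cv2.imwrite('pics/'+n,cv2.resize(im,None,fx=s,fy=s,interpolation=cv2.INTER_CUBIC))
E
python3 - <<'E'
from h import *
import pickle
np.set_printoptions(precision=4,suppress=True)
for n in ['top','side']:
    c=optics.capture(n);save(c,n+'0.png',s=1.5);pickle.dump(c,open(n+'.pkl','wb'))
    print(n,c['origin'],c['attitude'],np.array(c['intrinsics']).tolist())
    for k in ['mould','core_handle','core','housing_a','carrier']:
        for d in optics.look_for(n,k): print(k,np.round(d['location'],3),round(d['p'],2),proj(c,d['location']).round())
print(get_state())
E
```

```text
top [0.3332 0.007  1.4113] [-169.0435   -0.5151  -88.6203] [[386.0976867866342, 0.0, 254.9411508699294], [0.0, 386.0976867866342, 197.59242798920798], [0.0, 0.0, 1.0]]
mould [0.505 0.234 0.041] 0.81 [[189. 222.]]
core_handle [0.499 0.234 0.056] 0.89 [[188. 223.]]
core [0.503 0.235 0.055] 0.89 [[188. 222.]]
core [0.581 0.285 0.039] 0.41 [[176. 200.]]
core [0.504 0.234 0.042] 0.33 [[189. 222.]]
housing_a [ 0.364 -0.013  0.004] 0.85 [[257. 264.]]
housing_a [0.582 0.288 0.04 ] 0.79 [[175. 200.]]
housing_a [0.729 0.405 0.026] 0.75 [[146. 161.]]
housing_a [0.583 0.198 0.041] 0.59 [[200. 201.]]
carrier [ 0.568 -0.208  0.027] 0.74 [[312. 208.]]
side [ 0.456  -0.8358  1.0001] [-137.1727    0.074    -9.112 ] [[380.5775586565838, 0.0, 262.1917739723489], [0.0, 380.5775586565838, 191.24040492857645], [0.0, 0.0, 1.0]]
mould [0.507 0.176 0.038] 0.85 [[232. 168.]]
mould [0.581 0.29  0.049] 0.7 [[248. 144.]]
core_handle [ 0.569 -0.242  0.021] 0.67 [[269. 266.]]
core_handle [0.503 0.216 0.052] 0.6 [[230. 158.]]
core_handle [0.505 0.178 0.04 ] 0.53 [[232. 167.]]
core [0.502 0.21  0.056] 0.82 [[230. 15
[... 154 characters left out ...]

housing_a [0.723 0.395 0.028] 0.56 [[279. 128.]]
housing_a [ 0.551 -0.453  0.019] 0.33 [[275. 336.]]
carrier [ 0.566 -0.239  0.025] 0.58 [[267. 265.]]
carrier [ 0.548 -0.124  0.032] 0.31 [[256. 233.]]
{'time_s': 0.6, 'joints': array([ 80.1059,  20.5448,   0.6804,  -0.002 , -70.1354, -16.5048]), 'qd': array([-0.0408, -0.003 ,  0.0474, -0.0082,  0.0525, -0.1155]), 'joint_torque': array([  0.0002, -58.1993,  29.3182,   6.9996,   0.0125,  -0.    ]), 'tcp_pos': array([0.3001, 0.6046, 0.1878]), 'eef_rot': array([179.9997,   0.0018, -26.3996]), 'contact_force': array([0.1111, 0.0478, 0.6419]), 'moment': array([-0.0442, -0.0174, -0.0297]), 'gripper_force': 0.0, 'gripper_width': 0.08773917710860166}
```

View pics/top0.png

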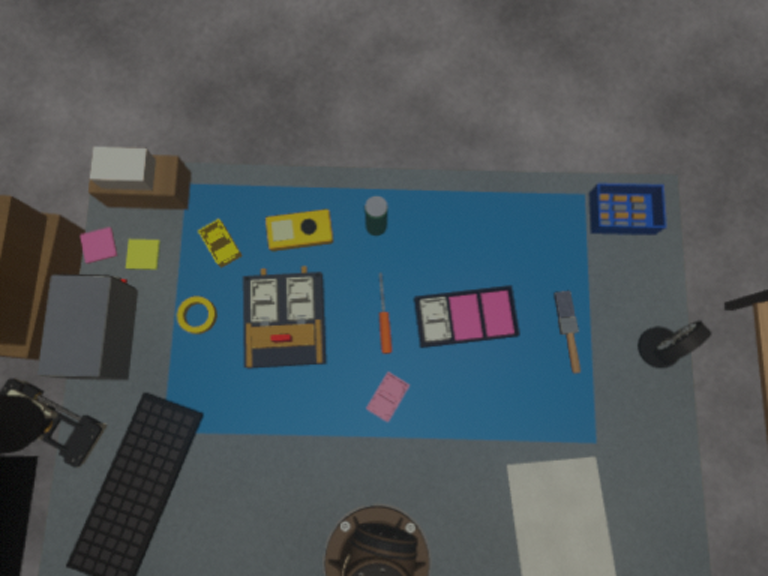

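View pics/side0.png

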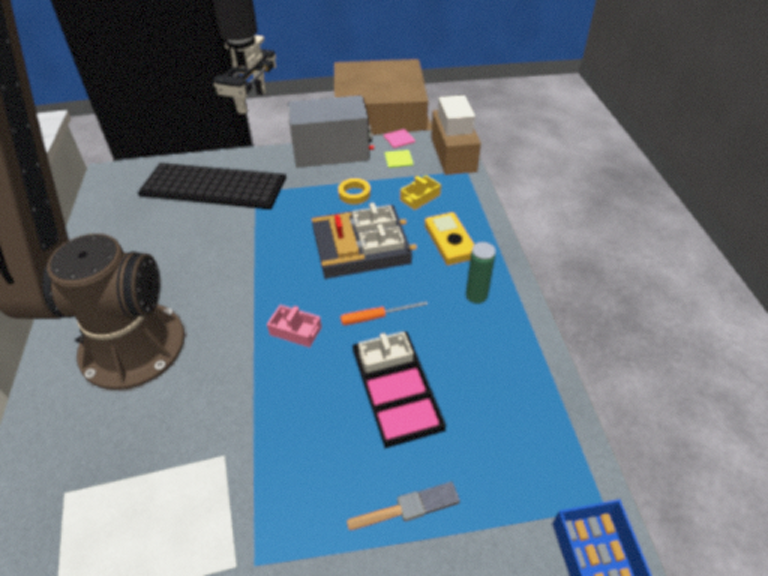

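Top picture (display px): the mould with its two light-grey housings is at (284,318), with the red handle at (281,338). The carrier is at (466,317), its left (+y) well occupied and the two pink-lined wells free. Possible mix-ups: the yellow tub (219,242), the pink tub (388,396) and the done housing (434,318). I choose the grey housings at (263,299) and (299,298), and will check them in a close crop.

Run:
```python
from h import *
import pickle
c=pickle.load(open('top.pkl','rb'));a=c['img'][172:252,155:225,::-1];b=c['img'][182:237,270:350,::-1]
a=cv2.resize(a,None,fx=7,fy=7,interpolation=cv2.INTER_CUBIC)
cv2.imwrite('pics/mt.png',a)
s=pickle.load(open('side.pkl','rb'));save(s,'ms.png',(200,125,290,190),8)
# carrier fit by silhouettes, both cameras
from scipy.optimize import minimize
masks=[]
for c,seed in((c,(325,208)),(s,(265,258))):
    hsv=cv2.cvtColor(c['img'],cv2.COLOR_RGB2HSV)
    mat=((hsv[...,0]>95)&(hsv[...,0]<118)&(hsv[...,1]>110)).astype(np.uint8)
    n,l,st,ce=cv2.connectedComponentsWithStats(1-mat,connectivity=4)
    m=(l==l[seed[1],seed[0]]);print(m.sum());masks.append((c,m))
def box(p,x0,x1,y0,y1,z1):
    P=np.array([[x,y,z] for x in(x0,x1) for y in(y0,y1) for z in(0,z1)])
    a=np.radians(p[2]);Q=P.copy();Q[:,0]=p[0]+P[:,0]*np.cos(a)-P[:,1]*np.sin(a);Q[:,1]=p[1]+P[:,0]*np.sin(a)+P[:,1]*np.cos(a);return Q
def cost(p,ms):
    t=0
    for c,m in ms:
        uv=proj(c,box(p,-.062,.062,-.12,.12,.027));h=cv2.convexHull(((uv+.5)*8-.5).round().astype(np.int32))
        im=np.zeros((384*8,512*8),np.uint8);cv2.fillPoly(im,[h],255)
        t+=np.abs(cv2.resize(im,(512,384),interpolation=cv2.INTER_AREA)/255.-m).sum()
    return t
for ms in(masks[:1],masks[1:],masks):
    r=minimize(lambda q:cost([q[0]/100,q[1]/100,q[2]],ms),[56.8,-20.8,4],method='Nelder-Mead',options=dict(initial_simplex=[[56.8,-20.8,4],[57.8,-20.8,4],[56.8,-19.8,4],[56.8,-20.8,8]],maxiter=70));print(r.x,r.fun)
```

```text
2164
2826
[ 56.00770258 -20.2498747    8.58584709] 145.53333333333333
[ 56.15419882 -19.99141161   7.27293381] 203.59607843137258
[ 56.01105608 -19.98467194   7.71021009] 360.9176470588235
```

View pics/mt.png

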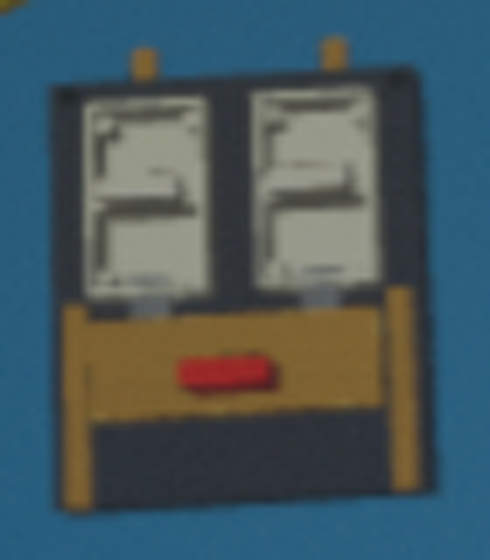

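View pics/ms.png

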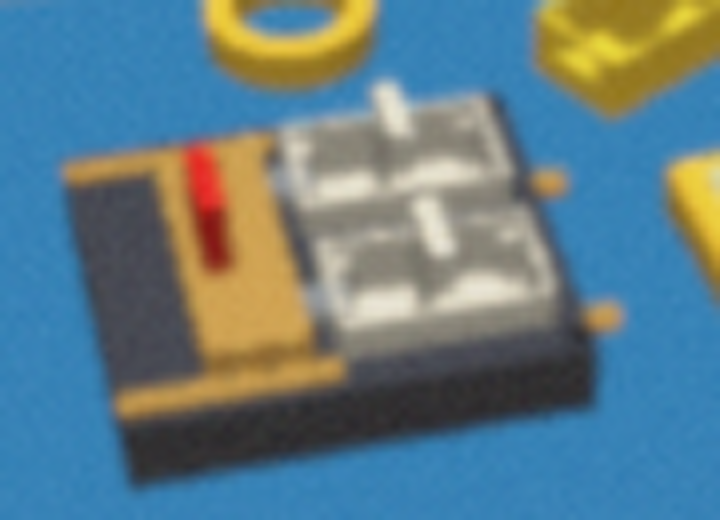

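Crops: the two grey housings sit upright in the cavities (top crop: webs about (145,190) and (312,180)), the tongues are through and the handle is at (227,373), so the choice is confirmed. The carrier silhouette mask fits poorly, so I'll refine it and fit the mould in the same way.

```bash
cat > fit.py <<'E'
from h import *
import pickle
from scipy.optimize import minimize
T=pickle.load(open('top.pkl','rb'));S=pickle.load(open('side.pkl','rb'))
def mask(c,seed):
    im=cv2.GaussianBlur(c['img'],(3,3),0).astype(int)
    mat=(im[...,2]-im[...,0]>45)&(im[...,2]>70)
    n,l=cv2.connectedComponents((1-mat).astype(np.uint8),connectivity=4)
    return l==l[seed[1],seed[0]]
def place(p,P):
    P=np.array(P,float);a=np.radians(p[2]);Q=P.copy()
    Q[:,0]=p[0]+P[:,0]*np.cos(a)-P[:,1]*np.sin(a);Q[:,1]=p[1]+P[:,0]*np.sin(a)+P[:,1]*np.cos(a);return Q
def bx(x0,x1,y0,y1,z0,z1): return [[x,y,z] for x in(x0,x1) for y in(y0,y1) for z in(z0,z1)]
def render(c,p,boxes):
    im=np.zeros((384*8,512*8),np.uint8)
    for b in boxes:
        cv2.fillPoly(im,[cv2.convexHull(((proj(c,place(p,b))+.5)*8-.5).round().astype(np.int32))],255)
    return cv2.resize(im,(512,384),interpolation=cv2.INTER_AREA)/255.
def fit(ms,boxes,p0):
    f=lambda q:sum(np.abs(render(c,[q[0]/100,q[1]/100,q[2]],boxes)-m).sum() for c,m in ms)
    x=np.array(p0,float)
    for k in(1,.3):
        r=minimize(f,x,method='Nelder-Mead',options=dict(initial_simplex=np.vstack([x,x+np.diag([k,k,4*k])]),maxiter=60));x=r.x
    return r.x.round(2),round(r.fun,1)
CAR=[bx(-.062,.062,-.12,.12,0,.027)]
t=.043
MOU=[bx(-.125,.095,-.095,.095,0,.04)]
E
python3 - <<'E'
from fit import *
mt=(T,mask(T,(325,208)));ms=(S,mask(S,(265,258)))
mm=(T,mask(T,(190,225)));mn=(S,mask(S,(232,165)))
for m in(mt,ms,mm,mn):print(m[1].sum())
hb=[]
for y in(.043,-.043):
  hb+=[bx(-.05+.0,.05,y-.03,y+.03,.04,.058),bx(-.006,.006,y-.02,y+.02,.058,.084),bx(.05,.114,y-.01,y+.01,.0425,.0495)]
for l in([mt],[ms],[mt,ms]):print('car',fit(l,CAR+[bx(-.05,.05,.08-.03,.08+.03,.005,.043),bx(-.006,.006,.06,.1,.043,.069)],[56.8,-20.8,4]))
# mould: find cavity centre x offset unknown: use block only first
for l in([mm],[mn],[mm,mn]):print('mould',fit(l,MOU,[55,24,4]))
v=np.hstack([np.repeat(m[1][:,:,None]*120,3,2).astype(np.uint8)//2+m[0]['img']//2 for m in ((T,mt[1]|mm[1]),(S,ms[1]|mn[1]))])
cv2.imwrite('pics/mask.png',cv2.resize(v[90:320,:,::-1],(800,180)))
for n in('T','S'):
  c=globals()[n];im=c['img'].astype(int)
  red=(im[...,0]>130)&(im[...,1]<70)&(im[...,2]<80)
  k,l,st,ce=cv2.connectedComponentsWithStats(red.astype(np.uint8));print(n,[(x.round(1),s[:5]) for x,s in zip(ce[1:],st[1:]) if s[4]>8])
E
```

```text
2264
2875
3380
2417
car (array([ 56.02, -20.27,   8.2 ]), np.float64(63.0))
car (array([ 56.22, -20.23,   7.74]), np.float64(174.7))
car (array([ 56.08, -20.27,   7.89]), np.float64(244.4))
mould (array([55.54, 23.92,  4.42]), np.float64(108.7))
mould (array([55.72, 24.07,  4.43]), np.float64(128.1))
mould (array([55.57, 23.94,  4.4 ]), np.float64(245.0))
T [(array([185.9, 224.4]), array([180, 223,  13,   4,  46], dtype=int32))]
S [(array([225.5, 150.8]), array([224, 144,   4,  14,  37], dtype=int32))]
```

View pics/mask.png

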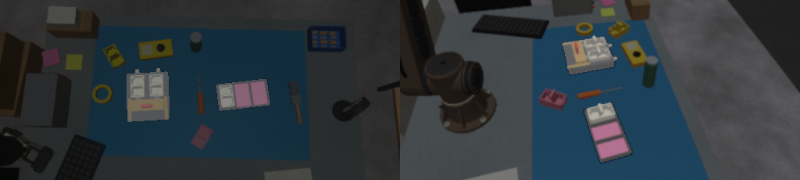

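Run:
```python
from fit import *
np.set_printoptions(precision=4,suppress=True)
f=lambda q,o,s:(np.array(q,float)+.5)/s-.5+np.array(o)
p=[.5555,.239,4.4];a=np.radians(4.4);M=np.array([[np.cos(a),np.sin(a)],[-np.sin(a),np.cos(a)]])
loc=lambda X:(X[:,:2]-p[:2])@M.T
q=f([[147,198],[315,189]],(155,172),7);X=at_z(T,q,.058);print('rim',X,loc(X))
hb=lambda y:[bx(-.05,.05,-.03,.03,.04,.058),bx(-.006,.006,-.02,.02,.058,.084)]
def white(c,seed):
    im=c['img'].astype(int);m=((im.min(2)>95)&(im.max(2)-im.min(2)<60)).astype(np.uint8)
    m=cv2.morphologyEx(m,cv2.MORPH_CLOSE,np.ones((3,3)));n,l=cv2.connectedComponents(m,connectivity=4)
    k=np.array(seed);m=(l==l[k[1],k[0]]).astype(np.uint8)
    cn=cv2.findContours(m,cv2.RETR_EXTERNAL,cv2.CHAIN_APPROX_NONE)[0];o=np.zeros_like(m);cv2.drawContours(o,cn,-1,1,-1);return o
for sd,x0 in(((175,199),[58.2,28.5,4.4]),((200,199),[58.5,20,4.4])):
    m=white(T,sd);print(m.sum(),fit([(T,m)],hb(0),x0))
# handle: red blade fit, both views
for l,nm in(([T],'T'),([S],'S'),([T,S],'TS')):
    ms=[]
    for c in l:
        im=c['img'].astype(int);r=(im[...,0]>80)&(im[...,0]>2*im[...,1]);k,L=cv2.connectedComponents(r.astype(np.uint8))
        sd=(224,186) if c is T else (150,225);ms.append((c,L==L[sd]))
    print('handle',nm,[m.sum() for _,m in ms],fit(ms,[bx(-.007,.007,-.022,.022,.056,.097)],[50,23.4,4.4]))
X=at_z(T,proj(T,[[.5,.234,.09]]),.09)
```

```text
rim [[0.58   0.2828 0.058 ]
 [0.5868 0.1981 0.058 ]] [[ 0.0278  0.0418]
 [ 0.0281 -0.0432]]
493 (array([58.15, 28.49,  3.89]), np.float64(24.2))
179469 (array([ 3.1 , 67.71, 41.35]), np.float64(178704.6))
handle T [np.int64(64)] (array([48.96, 23.48,  1.94]), np.float64(14.6))
handle S [np.int64(51)] (array([48.95, 23.76, -1.26]), np.float64(19.1))
handle TS [np.int64(64), np.int64(51)] (array([48.92, 23.63, -1.33]), np.float64(33.8))
```

```bash
cat > plan.py <<'E'
import numpy as np
def plan(start,targets):
    """start/targets (x,y,z,yaw): slide & turn fractions of each call"""
    p=np.array(start,float)
    for t in targets:
        t=np.array(t,float);a=np.radians(p[3]);d=t[:3]-p[:3]
        s=np.array([d[0]*np.cos(a)+d[1]*np.sin(a),d[0]*np.sin(a)-d[1]*np.cos(a),-d[2]])/.15
        print(t.round(4),'slide',s.round(3).tolist(),'turn',round(-(t[3]-p[3])/90,3),'mm',round(np.linalg.norm(d)*1000))
        p=t
E
python3 - <<'E'
from plan import *
s=[.3,.6048,.188,-26.4];h=np.array([.4897,.2339])
p=lambda f,z,y:[*(np.array(s[:2])*(1-f)+h*f),z,y]
plan(s,[p(.33,.188,-56),p(.66,.188,-85.6),p(1,.16,-85.6)])
E
```

```text
[  0.3626   0.4824   0.188  -56.    ] slide [0.737, 0.545, -0.0] turn 0.329 mm 137
[  0.4252   0.36     0.188  -85.6   ] slide [0.91, 0.11, -0.0] turn 0.329 mm 137
[  0.4897   0.2339   0.16   -85.6   ] slide [0.871, -0.364, 0.187] turn -0.0 mm 144
```

Call:
send_rows([
  {"slide":[0.15,0.11,0],"turn":0.066,"gripper":0.55},
  {"slide":[0.3,0.22,0],"turn":0.132,"gripper":0.55},
  {"slide":[0.445,0.33,0],"turn":0.198,"gripper":0.55},
  {"slide":[0.59,0.44,0],"turn":0.264,"gripper":0.55},
  {"slide":[0.737,0.545,0],"turn":0.329,"gripper":0.55},
])

```text
time_s: 1.02
tcp_pos: [0.3631, 0.481, 0.1878]
eef_rot: [-180.0, 0.0, -56.3]
contact_force: [0.2, 0.0, -0.5]
gripper_width: 0.0598
gripper_force: 0.0
```

Call:
send_rows([
  {"slide":[0.18,0.02,0],"turn":0.066,"gripper":0.55},
  {"slide":[0.36,0.04,0],"turn":0.132,"gripper":0.55},
  {"slide":[0.55,0.07,0],"turn":0.198,"gripper":0.55},
  {"slide":[0.73,0.09,0],"turn":0.264,"gripper":0.55},
  {"slide":[0.91,0.11,0],"turn":0.329,"gripper":0.55},
])

```text
time_s: 1.43
tcp_pos: [0.4259, 0.3586, 0.1881]
eef_rot: [-180.0, 0.0, -85.9]
contact_force: [0.3, -0.5, 0.3]
gripper_width: 0.0483
gripper_force: 0.0
```

Call:
send_rows([
  {"slide":[0.2,-0.08,0.04],"turn":0,"gripper":0.55},
  {"slide":[0.4,-0.17,0.08],"turn":0,"gripper":0.55},
  {"slide":[0.6,-0.25,0.12],"turn":0,"gripper":0.55},
  {"slide":[0.8,-0.33,0.17],"turn":0,"gripper":0.55},
  {"slide":[0.871,-0.364,0.187],"turn":0,"gripper":0.55},
])

```text
time_s: 1.85
tcp_pos: [0.4902, 0.2303, 0.1589]
eef_rot: [179.9, -0.0, -85.7]
contact_force: [-0.0, 0.4, -0.4]
gripper_width: 0.0482
gripper_force: 0.0
```

Run:
```python
from h import *
c=optics.capture('top');s=get_state();print(s)
save(c,'g1.png',(140,150,260,260),6)
h=optics.capture('side');save(h,'g1s.png',(190,100,290,190),7)
```

```text
{'time_s': 1.9, 'joints': array([ 4.58662427e+01,  9.34178625e+00, -1.85404834e+01, -1.01953992e-03,
       -6.22178754e+01, -4.16419387e+01]), 'qd': array([ 2.86815776, -0.05864378,  1.1302222 , -0.12124211, -0.74721877,
       -4.04615187]), 'joint_torque': array([ -0.34248565, -42.69993424,  27.979002  ,   6.61533281,
         0.07088724,   0.05704359]), 'tcp_pos': array([0.49048972, 0.23011737, 0.15877249]), 'eef_rot': array([ 1.79924562e+02, -6.58702597e-02, -8.57761286e+01]), 'contact_force': array([ 1.05365917, -0.99603503, -0.04172596]), 'moment': array([-0.09933628, -0.09073351,  0.03985951]), 'gripper_force': 0.0, 'gripper_width': 0.048291753474978}
```

View pics/g1s.png

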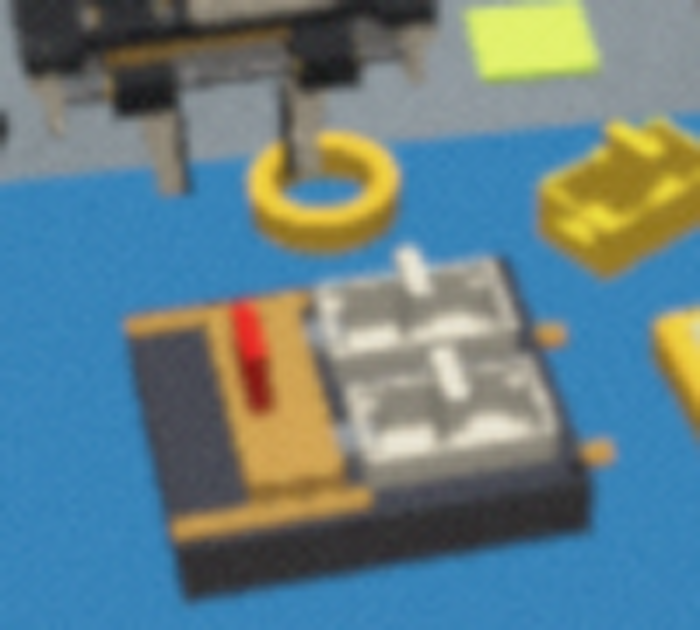

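Side crop: the finger tips are at (172,192) and (300,175), straddling the handle (245,305), and they are aligned with it. Next I descend and grip.

Call:
send_rows([
  {"slide":[0,0,0.12],"turn":0,"gripper":0.55},
  {"slide":[0,0,0.25],"turn":0,"gripper":0.55},
  {"slide":[0,0,0.38],"turn":0,"gripper":0.55},
  {"slide":[0,0,0.5],"turn":0,"gripper":0.55},
  {"slide":[0,0,0.6],"turn":0,"gripper":0.55},
])

```text
time_s: 2.37
tcp_pos: [0.4895, 0.2347, 0.0689]
eef_rot: [-180.0, 0.0, -85.6]
contact_force: [0.3, -0.3, -0.0]
gripper_width: 0.048
gripper_force: 0.0
```

Call:
send_rows([
  {"slide":[0,0,0.01],"turn":0,"gripper":0.55},
  {"slide":[0,0,0.02],"turn":0,"gripper":0.1},
  {"slide":[0,0,0.02],"turn":0,"gripper":0},
  {"slide":[0,0,0.02],"turn":0,"gripper":0},
  {"slide":[0,0,0.02],"turn":0,"gripper":0},
], newtons=30)

```text
time_s: 2.78
tcp_pos: [0.4904, 0.2344, 0.0678]
eef_rot: [-179.9, 0.1, -85.6]
contact_force: [-0.4, -0.8, 0.4]
gripper_width: 0.0272
gripper_force: 0.0
```

Call:
send_rows([
  {"slide":[0,0,0],"turn":0,"gripper":0},
  {"slide":[0,0,0],"turn":0,"gripper":0},
  {"slide":[0,0,0],"turn":0,"gripper":0},
  {"slide":[0,0,0],"turn":0,"gripper":0},
  {"slide":[0,0,0],"turn":0,"gripper":0},
])

```text
time_s: 3.2
tcp_pos: [0.4899, 0.2337, 0.0668]
eef_rot: [-180.0, 0.0, -85.6]
contact_force: [0.7, 0.3, 0.1]
gripper_width: 0.0005
gripper_force: 0.0
```

The fingers shut on nothing, so I look before moving.

Run:
```python
from h import *
a=optics.capture('top');b=optics.capture('side');s=get_state();print(s['tcp_pos'],s['gripper_width'])
print(proj(a,s['tcp_pos']),proj(b,s['tcp_pos']),proj(a,[.4897,.2339,.097]),proj(b,[.4897,.2339,.097]))
x=cv2.resize(a['img'][165:255,150:230],(400,450),interpolation=2);y=cv2.resize(b['img'][110:200,195:275],(400,450),interpolation=2)
cv2.imwrite('pics/g2.png',np.hstack([x,y])[:,:,::-1])
```

```text
[0.48991268 0.23367384 0.06675354] 0.0003108622246160037
[[187.58222292 225.12556149]] [[225.78694567 152.37327727]] [[186.0727439 224.1217411]] [[225.13980726 146.08398447]]
```

View pics/g2.png

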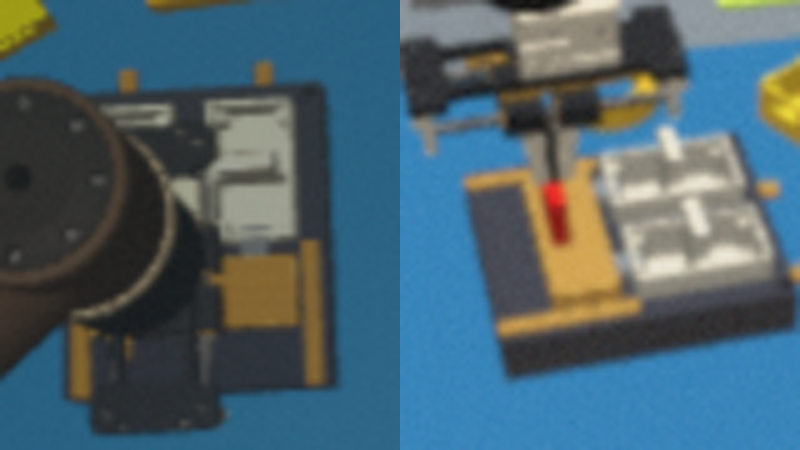

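Run:
```python
from fit import *
b=optics.capture('side');s=get_state();print(s['tcp_pos'],s['eef_rot'],s['time_s'])
print('tip pre-descent',proj(b,[[.4905,.2301,.1588]]))
p=[.4897,.2339,4.4]
for nm,P in(('top edge +y,-y',[[0,.022,.097],[0,-.022,.097]]),('foot -y',[[0,-.022,.056]])): print(nm,proj(b,place(p,P)).round(1).tolist())
im=b['img'];print('crop rows 140..162, cols 219..232 R/G')
for v in range(138,163,2): print(v,[tuple(int(k) for k in im[v,u]) for u in range(220,232)])
```

```text
[0.48987708 0.2336361  0.0667099 ] [ 1.79998728e+02 -2.06745576e-03 -8.56248443e+01] 3.35
tip pre-descent [[224.21522229 133.32282108]]
top edge +y,-y [[224.1, 142.3], [226.2, 149.9]]
foot -y [[226.9, 158.4]]
crop rows 140..162, cols 219..232 R/G
138 [(130, 127, 123), (134, 129, 114), (138, 130, 116), (123, 117, 104), (79, 75, 69), (69, 66, 60), (104, 99, 89), (134, 128, 114), (141, 135, 120), (135, 136, 128), (112, 137, 155), (75, 135, 178)]
140 [(126, 142, 148), (143, 138, 128), (143, 136, 120), (121, 115, 104), (78, 74, 66), (62, 59, 52), (108, 102, 90), (146, 137, 121), (145, 137, 124), (129, 131, 130), (103, 130, 153), (83, 129, 166)]
142 [(104, 125, 140), (136, 133, 123), (143, 137, 120), (127, 120, 108), (90, 84, 74), (58, 56, 49), (97, 92, 82), (138, 132, 116), (144, 135, 121), (152, 139, 117), (172, 148, 110), (188, 158, 103)]
144 [(177, 146, 94), (158, 138, 107), (143, 133, 114), (138, 128, 115), (114, 109, 96), (74, 69, 64), (93, 85, 76), (131, 124, 107), (149, 138, 118), (163, 144, 112), (185, 152, 96), (199, 160, 89)]
146 [(187, 151, 86), (179, 150, 100), (155, 131, 99),
[... 977 characters left out ...]
, (184, 133, 68), (150, 77, 43), (136, 33, 24), (138, 37, 26), (157, 85, 45), (184, 131, 67), (205, 160, 81), (210, 164, 82)]
158 [(75, 77, 83), (96, 88, 80), (147, 120, 77), (192, 151, 79), (194, 146, 76), (176, 116, 61), (158, 82, 43), (159, 81, 43), (170, 104, 56), (189, 137, 69), (207, 161, 82), (211, 164, 83)]
160 [(75, 75, 84), (83, 78, 84), (120, 103, 78), (171, 134, 74), (202, 159, 81), (207, 160, 80), (205, 158, 81), (205, 158, 81), (209, 162, 82), (211, 164, 84), (209, 162, 81), (212, 166, 85)]
162 [(74, 75, 86), (72, 73, 81), (93, 85, 78), (148, 120, 80), (197, 158, 83), (207, 163, 82), (209, 166, 84), (211, 165, 84), (211, 167, 86), (213, 167, 85), (211, 166, 85), (214, 168, 88)]
```

Run:
```python
from fit import *
t=[.3,.6048,.188]
pT=proj(T,[t,[.3,.6048,.218],[.3,.6048,.26]]);pS=proj(S,[t,[.3,.6048,.218]]);print(pT,pS)
def crop(c,o,p):
    im=cv2.resize(c['img'][o[1]:o[1]+90,o[0]:o[0]+80],(400,450),interpolation=2)[:,:,::-1].copy()
    for q,k in zip(p,((0,0,255),(0,255,0),(255,0,255))): cv2.circle(im,tuple(int(v) for v in (q-np.array(o)+.5)*5),3,k,-1)
    return im
cv2.imwrite('pics/st.png',np.hstack([crop(T,(20,245),pT),crop(S,(125,10),pS)]))
```

```text
[[ 54.92756457 279.63291085]
 [ 49.8339725  279.8396959 ]
 [ 42.23740251 280.14991085]] [[169.45634014  76.22687646]
 [168.20078358  69.65297284]]
```

View pics/st.png

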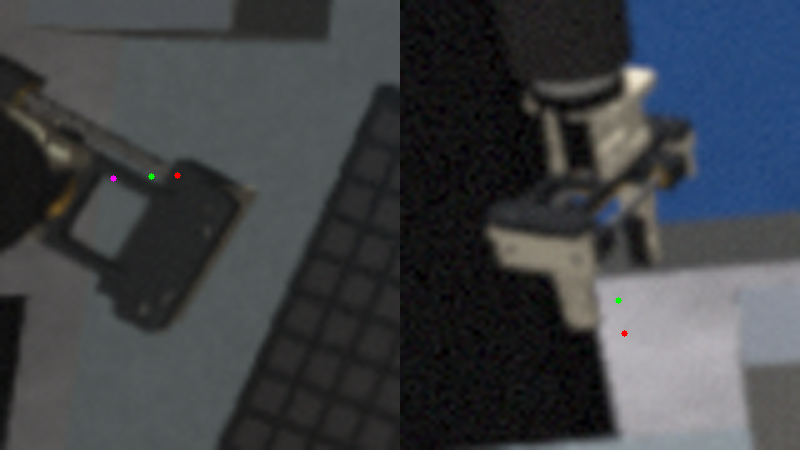

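The image at the start shows the same thing: the finger tips sit about 30 mm above where the reported TCP projects. The tips are also seen over the blade top. So the real tips are about 30 mm higher than reported. I'll open, go 20 mm lower and watch the force.

Call:
send_rows([
  {"slide":[0,0,0],"turn":0,"gripper":0.5},
  {"slide":[0,0,0],"turn":0,"gripper":0.5},
  {"slide":[0,0,0],"turn":0,"gripper":0.5},
  {"slide":[0,0,0],"turn":0,"gripper":0.5},
  {"slide":[0,0,0],"turn":0,"gripper":0.5},
])

```text
time_s: 3.77
tcp_pos: [0.4899, 0.2337, 0.0667]
eef_rot: [180.0, -0.0, -85.6]
contact_force: [-0.4, -0.4, 0.9]
gripper_width: 0.0279
gripper_force: 0.0
```

Call:
send_rows([
  {"slide":[0,0,0.01],"turn":0,"gripper":0.5},
  {"slide":[0,0,0.02],"turn":0,"gripper":0.5},
  {"slide":[0,0,0.03],"turn":0,"gripper":0.5},
  {"slide":[0,0,0.04],"turn":0,"gripper":0.5},
  {"slide":[0,0,0.05],"turn":0,"gripper":0.5},
])

```text
time_s: 4.18
tcp_pos: [0.4898, 0.2336, 0.059]
eef_rot: [180.0, -0.0, -85.6]
contact_force: [-0.2, 0.6, -0.4]
gripper_width: 0.0434
gripper_force: 0.0
```

Call:
send_rows([
  {"slide":[0,0,0.02],"turn":0,"gripper":0.5},
  {"slide":[0,0,0.04],"turn":0,"gripper":0.5},
  {"slide":[0,0,0.05],"turn":0,"gripper":0.5},
  {"slide":[0,0,0.06],"turn":0,"gripper":0.5},
  {"slide":[0,0,0.08],"turn":0,"gripper":0.5},
])

```text
time_s: 4.6
tcp_pos: [0.49, 0.2338, 0.0472]
eef_rot: [-180.0, 0.0, -85.6]
contact_force: [-0.1, 0.3, -0.5]
gripper_width: 0.0437
gripper_force: 0.0
```

Reported z is 0.047, below the carriage top (0.056), with no contact, so the offset is real. Next I close.

Call:
send_rows([
  {"slide":[0,0,0],"turn":0,"gripper":0},
  {"slide":[0,0,0],"turn":0,"gripper":0},
  {"slide":[0,0,0],"turn":0,"gripper":0},
  {"slide":[0,0,0],"turn":0,"gripper":0},
  {"slide":[0,0,0],"turn":0,"gripper":0},
], newtons=10)

```text
time_s: 5.02
tcp_pos: [0.4899, 0.2338, 0.0473]
eef_rot: [-180.0, 0.0, -85.6]
contact_force: [-0.3, 0.0, -0.3]
gripper_width: 0.016
gripper_force: 0.0
```

Call:
send_rows([
  {"slide":[0,0,0],"turn":0,"gripper":0},
  {"slide":[0,0,0],"turn":0,"gripper":0},
  {"slide":[0,0,0],"turn":0,"gripper":0},
  {"slide":[0,0,0],"turn":0,"gripper":0},
  {"slide":[0,0,0],"turn":0,"gripper":0},
])

```text
time_s: 5.43
tcp_pos: [0.4898, 0.2337, 0.0473]
eef_rot: [-180.0, 0.0, -85.6]
contact_force: [-0.6, -0.3, 2.2]
gripper_width: 0.0137
gripper_force: 10.0
```

Run:
```python
from h import *
b=optics.capture('side');s=get_state();print(s['tcp_pos'],s['gripper_width'],s['gripper_force'],s['contact_force'],s['moment'])
im=b['img'].astype(int)
for v in range(138,162,2): print(v,[tuple(int(k) for k in im[v,u]) for u in range(220,231)])
```

```text
[0.48988136 0.233737   0.04733258] 0.013647279570174987 9.996055662631989 [-0.76760702 -0.15243321  1.50597457] [0.0842002  0.36887802 0.0611378 ]
138 [(32, 31, 37), (34, 37, 39), (44, 60, 74), (52, 85, 112), (56, 103, 141), (53, 107, 142), (62, 94, 122), (73, 80, 83), (90, 85, 74), (67, 63, 57), (43, 38, 37)]
140 [(53, 51, 47), (53, 53, 55), (55, 73, 89), (49, 97, 136), (55, 124, 174), (56, 127, 176), (52, 107, 149), (64, 79, 94), (91, 88, 78), (115, 110, 98), (124, 118, 105)]
142 [(134, 129, 113), (125, 118, 105), (107, 101, 98), (88, 85, 101), (118, 100, 125), (131, 102, 121), (116, 87, 99), (79, 65, 67), (97, 91, 81), (135, 128, 113), (142, 134, 120)]
144 [(143, 135, 120), (138, 131, 116), (130, 113, 100), (154, 66, 55), (215, 56, 45), (227, 63, 49), (202, 64, 45), (123, 61, 49), (106, 96, 85), (147, 139, 122), (149, 142, 125)]
146 [(145, 137, 120), (137, 129, 115), (130, 114, 102), (143, 66, 62), (201, 39, 37), (225, 42, 36), (215, 39, 36), (159, 51, 45), (115, 88, 78), (135, 126, 112), (144, 136, 118)]
148 [(141, 133, 122), (144, 136, 120), (127, 117, 103), (127, 82, 75), (177,
[... 456 characters left out ...]
154 [(96, 87, 81), (144, 118, 74), (191, 151, 79), (194, 146, 74), (166, 105, 54), (143, 52, 33), (138, 28, 28), (141, 44, 28), (159, 90, 48), (185, 136, 69), (205, 161, 82)]
156 [(81, 78, 83), (118, 100, 76), (173, 137, 79), (197, 154, 79), (186, 135, 71), (149, 81, 41), (135, 32, 18), (139, 38, 22), (155, 81, 42), (184, 131, 67), (208, 160, 83)]
158 [(75, 75, 84), (95, 88, 81), (146, 120, 78), (193, 151, 81), (196, 149, 77), (174, 114, 57), (158, 80, 42), (159, 82, 45), (169, 104, 56), (190, 137, 71), (206, 159, 80)]
160 [(74, 76, 84), (83, 81, 85), (115, 99, 77), (170, 135, 77), (201, 157, 79), (208, 163, 84), (204, 156, 80), (204, 157, 81), (209, 163, 83), (211, 166, 85), (212, 167, 86)]
```

Gripped: the opening is 13.7 mm, which matches the 14 mm blade. I pull along the tool's +y (mould -x).

Call:
send_rows([
  {"slide":[0,0.01,0],"turn":0,"gripper":0},
  {"slide":[0,0.04,0],"turn":0,"gripper":0},
  {"slide":[0,0.08,0],"turn":0,"gripper":0},
  {"slide":[0,0.12,0],"turn":0,"gripper":0},
  {"slide":[0,0.16,0],"turn":0,"gripper":0},
], newtons=30)

```text
time_s: 5.9
tcp_pos: [0.4656, 0.2318, 0.0473]
eef_rot: [-180.0, 0.0, -85.6]
contact_force: [3.9, -1.0, 0.4]
gripper_width: 0.0134
gripper_force: 30.0
```

Call:
send_rows([
  {"slide":[0,0.03,0],"turn":0,"gripper":0},
  {"slide":[0,0.06,0],"turn":0,"gripper":0},
  {"slide":[0,0.08,0],"turn":0,"gripper":0},
  {"slide":[0,0.09,0],"turn":0,"gripper":0},
  {"slide":[0,0.1,0],"turn":0,"gripper":0},
])

```text
time_s: 6.32
tcp_pos: [0.4544, 0.231, 0.0474]
eef_rot: [-179.7, 0.0, -85.5]
contact_force: [33.9, -10.0, -22.5]
gripper_width: 0.0137
gripper_force: 30.0
```

Call:
send_rows([
  {"slide":[0,0.005,0],"turn":0,"gripper":0},
  {"slide":[0,0.01,0],"turn":0,"gripper":0},
  {"slide":[0,0.015,0],"turn":0,"gripper":0},
  {"slide":[0,0.015,0],"turn":0,"gripper":0},
  {"slide":[0,0.015,0],"turn":0,"gripper":0},
])

```text
time_s: 6.73
tcp_pos: [0.4545, 0.2311, 0.0474]
eef_rot: [-179.5, 0.0, -85.5]
contact_force: [38.6, -10.1, -24.4]
gripper_width: 0.0136
gripper_force: 30.0
```

Call:
send_rows([
  {"slide":[0,-0.01,0],"turn":0,"gripper":0},
  {"slide":[0,-0.02,0],"turn":0,"gripper":0},
  {"slide":[0,-0.03,0],"turn":0,"gripper":0},
  {"slide":[0,-0.03,0],"turn":0,"gripper":0},
  {"slide":[0,-0.03,0],"turn":0,"gripper":0},
])

```text
time_s: 7.15
tcp_pos: [0.4544, 0.2309, 0.0473]
eef_rot: [-179.9, -0.0, -85.6]
contact_force: [10.9, -4.0, -4.3]
gripper_width: 0.0134
gripper_force: 30.0
```

Run:
```python
from fit import *
b=optics.capture('side');s=get_state();print(s['tcp_pos'],s['gripper_width'],s['contact_force'])
for c in(S,b):
    im=c['img'][152:159].astype(float)[:,195:240];w=np.clip(im[...,0]-1.9*im[...,1],0,None)
    v,u=np.mgrid[152:159,195:240];q=[(u*w).sum()/w.sum(),(v*w).sum()/w.sum()];print(q,at_z(c,[q],.075))
x=cv2.resize(b['img'][115:185,185:285],(800,560),interpolation=2);cv2.imwrite('pics/p.png',x[:,:,::-1])
```

```text
[0.45440644 0.23089133 0.04734623] 0.013397345513815481 [11.39640584 -3.69892733 -5.60746536]
[np.float64(226.09797852790405), np.float64(154.18531772898731)] [[0.48980625 0.21408476 0.075     ]]
[np.float64(216.40639329228352), np.float64(154.402593999738)] [[0.45473259 0.21864204 0.075     ]]
```

View pics/p.png

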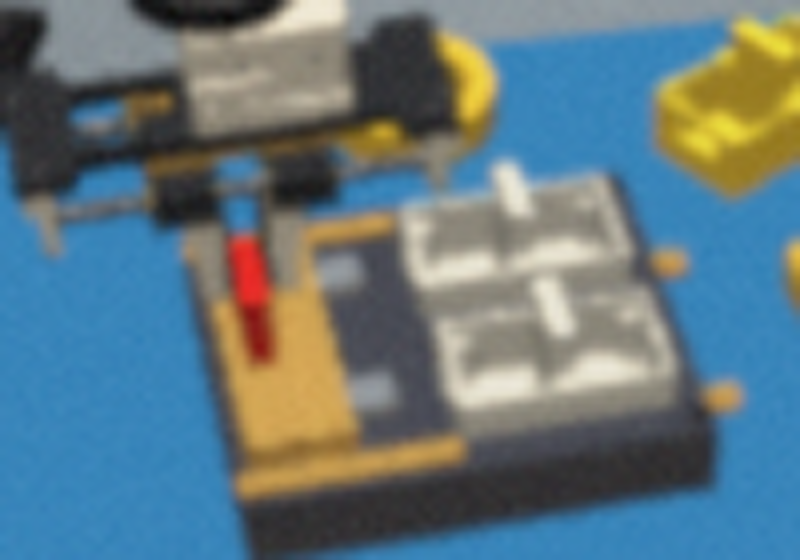

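Side crop: the carriage with the blade (250,300) is back near the block's rear edge. The tongues (340,270) and (375,390) are well clear of the housings. It stopped hard at 35.4 mm of travel, with force rising to 38 N against 3 N of friction. The blade itself shows 35.1 mm in the image, so this is the end stop. Next I release, lift and verify the wells.

Call:
send_rows([
  {"slide":[0,-0.008,0],"turn":0,"gripper":0.45},
  {"slide":[0,-0.008,0],"turn":0,"gripper":0.45},
  {"slide":[0,-0.008,0],"turn":0,"gripper":0.45},
  {"slide":[0,-0.008,0],"turn":0,"gripper":0.45},
  {"slide":[0,-0.008,0],"turn":0,"gripper":0.45},
])

```text
time_s: 7.62
tcp_pos: [0.454, 0.231, 0.0471]
eef_rot: [180.0, -0.0, -85.6]
contact_force: [-0.0, -0.2, -0.7]
gripper_width: 0.0379
gripper_force: 0.0
```

Call:
send_rows([
  {"slide":[0,0,-0.05],"turn":0,"gripper":0.45},
  {"slide":[0,0,-0.15],"turn":0,"gripper":0.45},
  {"slide":[0,0,-0.25],"turn":0,"gripper":0.45},
  {"slide":[0,0,-0.35],"turn":0,"gripper":0.45},
  {"slide":[0,0,-0.45],"turn":0,"gripper":0.45},
])

```text
time_s: 8.03
tcp_pos: [0.4543, 0.231, 0.116]
eef_rot: [-180.0, 0.0, -85.6]
contact_force: [0.1, 0.4, -0.2]
gripper_width: 0.0393
gripper_force: 0.0
```

Run:
```python
from fit import *
from plan import *
np.set_printoptions(precision=4,suppress=True)
s=get_state();print(s['tcp_pos'],s['eef_rot'],s['gripper_width'],s['time_s'])
for z in(.07,.075,.08,.085,.09):print(z,proj(S,[[.4544,.2309,z],[.4544,.2214,z]]).round(1).tolist(),end=' ')
c=optics.capture('side');im=c['img'][:, :].astype(float);w=np.clip(im-0,0,None)
r=np.clip(im[152:159,195:240,0]-1.9*im[152:159,195:240,1],0,None);v,u=np.mgrid[152:159,195:240];print('blade',at_z(c,[[(u*r).sum()/r.sum(),(v*r).sum()/r.sum()]],.075))
for c,n in((T,'T'),(S,'S')):
    im=c['img'].astype(int);m=(im[...,0]-im[...,1]>70)&(im[...,2]-im[...,1]>25)
    k,l,st,ce=cv2.connectedComponentsWithStats(cv2.erode(m.astype(np.uint8),np.ones((2,2)))*0+m.astype(np.uint8))
    for i in range(1,k):
        if st[i,4]>150:
            print(n,ce[i].round(1),st[i,4],at_z(c,[ce[i]],.006)[0])
car=[.5605,-.2026,8.]
print('wells',place(car,[[0,0,.005],[0,-.078,.005]]))
# predicted visible centre of a well: rendered floor minus walls is approx floor centre shifted; compare image centroids
for c in(T,S):print(proj(c,place(car,[[0,0,.005],[0,-.078,.005]])).round(1).tolist())
```

```text
[0.4543 0.231  0.116 ] [-179.9955    0.0074  -85.6156] 0.03928733808475336 8.0333
0.07 [[216.2, 153.2], [216.4, 154.9]] 0.075 [[216.1, 152.2], [216.3, 153.9]] 0.08 [[215.9, 151.2], [216.1, 152.9]] 0.085 [[215.8, 150.2], [216.0, 151.9]] 0.09 [[215.7, 149.1], [215.9, 150.8]] blade [[0.4547 0.2184 0.075 ]]
T [331.2 208.5] 448 [ 0.5717 -0.2811  0.006 ]
T [310.1 211.1] 458 [ 0.5602 -0.2036  0.006 ]
S [263.4 257.2] 598 [ 0.5607 -0.1993  0.006 ]
S [271.5 278.8] 697 [ 0.5721 -0.2773  0.006 ]
wells [[ 0.5605 -0.2026  0.005 ]
 [ 0.5714 -0.2798  0.005 ]]
[[309.8, 211.0], [330.8, 208.7]]
[[263.5, 258.2], [271.4, 279.7]]
```

Run:
```python
from plan import *
plan([.4543,.2308,.1155,-85.6],[[.5875,.1983,.1155,-85.6],[.5875,.1983,.035,-85.6],[.5875,.1983,.024,-85.6]])
```

```text
[  0.5875   0.1983   0.1155 -85.6   ] slide [0.284, -0.869, -0.0] turn -0.0 mm 137
[ 5.875e-01  1.983e-01  3.500e-02 -8.560e+01] slide [0.0, -0.0, 0.537] turn -0.0 mm 80
[ 5.875e-01  1.983e-01  2.400e-02 -8.560e+01] slide [0.0, -0.0, 0.073] turn -0.0 mm 11
```

Call:
send_rows([
  {"slide":[0.06,-0.17,0],"turn":0,"gripper":0.42},
  {"slide":[0.12,-0.35,0],"turn":0,"gripper":0.42},
  {"slide":[0.18,-0.55,0],"turn":0,"gripper":0.42},
  {"slide":[0.24,-0.75,0],"turn":0,"gripper":0.42},
  {"slide":[0.284,-0.869,0],"turn":0,"gripper":0.42},
])

```text
time_s: 8.5
tcp_pos: [0.5902, 0.198, 0.115]
eef_rot: [-180.0, -0.0, -85.6]
contact_force: [0.8, -0.1, -0.1]
gripper_width: 0.0368
gripper_force: 0.0
```

Call:
send_rows([
  {"slide":[0,0,0.05],"turn":0,"gripper":0.42},
  {"slide":[0,0,0.17],"turn":0,"gripper":0.42},
  {"slide":[0,0,0.3],"turn":0,"gripper":0.42},
  {"slide":[0,0,0.43],"turn":0,"gripper":0.42},
  {"slide":[0,0,0.537],"turn":0,"gripper":0.42},
])

```text
time_s: 8.92
tcp_pos: [0.5867, 0.1983, 0.0331]
eef_rot: [179.9, -0.0, -85.6]
contact_force: [0.4, -0.0, 0.1]
gripper_width: 0.0367
gripper_force: 0.0
```

Call:
send_rows([
  {"slide":[0,0,0.02],"turn":0,"gripper":0.42},
  {"slide":[0,0,0.04],"turn":0,"gripper":0.42},
  {"slide":[0,0,0.06],"turn":0,"gripper":0.42},
  {"slide":[0,0,0.073],"turn":0,"gripper":0.42},
  {"slide":[0,0,0.073],"turn":0,"gripper":0.42},
])

```text
time_s: 9.33
tcp_pos: [0.5879, 0.1987, 0.0238]
eef_rot: [-180.0, 0.0, -85.6]
contact_force: [-0.7, 0.3, 0.2]
gripper_width: 0.0368
gripper_force: 0.0
```

Call:
send_rows([
  {"slide":[0,0,0],"turn":0,"gripper":0},
  {"slide":[0,0,0],"turn":0,"gripper":0},
  {"slide":[0,0,0],"turn":0,"gripper":0},
  {"slide":[0,0,0],"turn":0,"gripper":0},
  {"slide":[0,0,0],"turn":0,"gripper":0},
], newtons=10)

```text
time_s: 9.75
tcp_pos: [0.5879, 0.1985, 0.0236]
eef_rot: [-180.0, 0.0, -85.6]
contact_force: [0.8, -0.2, 1.9]
gripper_width: 0.012
gripper_force: 10.0
```

Call:
send_rows([
  {"slide":[0,0,0],"turn":0,"gripper":0},
  {"slide":[0,0,0],"turn":0,"gripper":0},
  {"slide":[0,0,0],"turn":0,"gripper":0},
  {"slide":[0,0,0],"turn":0,"gripper":0},
  {"slide":[0,0,0],"turn":0,"gripper":0},
])

```text
time_s: 10.17
tcp_pos: [0.5879, 0.1986, 0.0235]
eef_rot: [-180.0, 0.0, -85.6]
contact_force: [-0.2, -0.0, 3.2]
gripper_width: 0.0122
gripper_force: 10.0
```

Run:
```python
from plan import *
plan([.5875,.1983,.0240,-85.6],[[.5875,.1983,.114,-85.6],[.584,.0983,.124,-84.8],[.580,-.0217,.124,-83.6],[.576,-.1417,.124,-82.4],[.5725,-.2517,.124,-82],[.5714,-.2795,.114,-82],[.5714,-.2795,.039,-82],[.5714,-.2795,.014,-82],[.5714,-.2795,.008,-82]])
```

```text
[  0.5875   0.1983   0.114  -85.6   ] slide [0.0, -0.0, -0.6] turn -0.0 mm 90
[  0.584    0.0983   0.124  -84.8   ] slide [0.663, 0.074, -0.067] turn -0.009 mm 101
[ 5.80e-01 -2.17e-02  1.24e-01 -8.36e+01] slide [0.794, 0.099, -0.0] turn -0.013 mm 120
[  0.576   -0.1417   0.124  -82.4   ] slide [0.792, 0.116, -0.0] turn -0.013 mm 120
[  0.5725  -0.2517   0.124  -82.    ] slide [0.724, 0.12, -0.0] turn -0.004 mm 110
[  0.5714  -0.2795   0.114  -82.    ] slide [0.183, 0.033, 0.067] turn -0.0 mm 30
[ 5.714e-01 -2.795e-01  3.900e-02 -8.200e+01] slide [0.0, -0.0, 0.5] turn -0.0 mm 75
[ 5.714e-01 -2.795e-01  1.400e-02 -8.200e+01] slide [0.0, -0.0, 0.167] turn -0.0 mm 25
[ 5.714e-01 -2.795e-01  8.000e-03 -8.200e+01] slide [0.0, -0.0, 0.04] turn -0.0 mm 6
```

Call:
send_rows([
  {"slide":[0,0,-0.02],"turn":0,"gripper":0},
  {"slide":[0,0,-0.05],"turn":0,"gripper":0},
  {"slide":[0,0,-0.09],"turn":0,"gripper":0},
  {"slide":[0,0,-0.14],"turn":0,"gripper":0},
  {"slide":[0,0,-0.2],"turn":0,"gripper":0},
], newtons=20)

```text
time_s: 10.58
tcp_pos: [0.5869, 0.1981, 0.0535]
eef_rot: [179.9, -0.0, -85.6]
contact_force: [-0.6, -0.3, -1.7]
gripper_width: 0.0117
gripper_force: 20.0
```

Call:
send_rows([
  {"slide":[0,0,-0.08],"turn":0,"gripper":0},
  {"slide":[0,0,-0.17],"turn":0,"gripper":0},
  {"slide":[0,0,-0.26],"turn":0,"gripper":0},
  {"slide":[0,0,-0.34],"turn":0,"gripper":0},
  {"slide":[0,0,-0.4],"turn":0,"gripper":0},
])

```text
time_s: 11.0
tcp_pos: [0.5875, 0.1985, 0.1151]
eef_rot: [-180.0, 0.0, -85.6]
contact_force: [-0.4, 0.7, -0.9]
gripper_width: 0.0112
gripper_force: 20.0
```

Lifted: the web is held and the load reads about -1.3 N. Next I carry it across.

Call:
send_rows([
  {"slide":[0.06,0.01,-0.01],"turn":0,"gripper":0},
  {"slide":[0.17,0.02,-0.03],"turn":-0.002,"gripper":0},
  {"slide":[0.33,0.04,-0.05],"turn":-0.004,"gripper":0},
  {"slide":[0.5,0.06,-0.067],"turn":-0.006,"gripper":0},
  {"slide":[0.663,0.074,-0.067],"turn":-0.009,"gripper":0},
])

```text
time_s: 11.42
tcp_pos: [0.5833, 0.097, 0.1234]
eef_rot: [180.0, -0.0, -84.8]
contact_force: [0.4, -0.1, -1.4]
gripper_width: 0.0117
gripper_force: 20.0
```

Call:
send_rows([
  {"slide":[0.16,0.02,0],"turn":-0.002,"gripper":0},
  {"slide":[0.32,0.04,0],"turn":-0.005,"gripper":0},
  {"slide":[0.48,0.06,0],"turn":-0.008,"gripper":0},
  {"slide":[0.64,0.08,0],"turn":-0.01,"gripper":0},
  {"slide":[0.794,0.099,0],"turn":-0.013,"gripper":0},
])

```text
time_s: 11.83
tcp_pos: [0.579, -0.0233, 0.1229]
eef_rot: [179.9, 0.0, -83.7]
contact_force: [0.5, -0.3, -1.0]
gripper_width: 0.0119
gripper_force: 20.0
```

Call:
send_rows([
  {"slide":[0.16,0.02,0],"turn":-0.002,"gripper":0},
  {"slide":[0.32,0.05,0],"turn":-0.005,"gripper":0},
  {"slide":[0.48,0.07,0],"turn":-0.008,"gripper":0},
  {"slide":[0.64,0.09,0],"turn":-0.01,"gripper":0},
  {"slide":[0.792,0.116,0],"turn":-0.013,"gripper":0},
])

```text
time_s: 12.25
tcp_pos: [0.5749, -0.1431, 0.1229]
eef_rot: [179.9, 0.0, -82.5]
contact_force: [-0.1, 0.4, -1.6]
gripper_width: 0.0122
gripper_force: 20.0
```

Call:
send_rows([
  {"slide":[0.16,0.03,0],"turn":-0.001,"gripper":0},
  {"slide":[0.32,0.05,0],"turn":-0.002,"gripper":0},
  {"slide":[0.48,0.08,0],"turn":-0.003,"gripper":0},
  {"slide":[0.62,0.1,0],"turn":-0.004,"gripper":0},
  {"slide":[0.724,0.12,0],"turn":-0.004,"gripper":0},
])

```text
time_s: 12.67
tcp_pos: [0.571, -0.2534, 0.1227]
eef_rot: [179.9, 0.0, -82.2]
contact_force: [-0.4, -0.6, -0.4]
gripper_width: 0.0119
gripper_force: 20.0
```

Call:
send_rows([
  {"slide":[0.07,0.01,0.01],"turn":0,"gripper":0},
  {"slide":[0.12,0.02,0.03],"turn":0,"gripper":0},
  {"slide":[0.16,0.03,0.05],"turn":0,"gripper":0},
  {"slide":[0.183,0.033,0.067],"turn":0,"gripper":0},
  {"slide":[0.183,0.033,0.067],"turn":0,"gripper":0},
])

```text
time_s: 13.08
tcp_pos: [0.5706, -0.2794, 0.1122]
eef_rot: [179.9, 0.0, -82.1]
contact_force: [0.3, -0.4, -1.1]
gripper_width: 0.0114
gripper_force: 20.0
```

Run:
```python
from fit import *
np.set_printoptions(precision=4,suppress=True)
s=get_state();print(s['tcp_pos'],s['eef_rot'],s['gripper_width'],s['contact_force'],s['moment'])
for n in('top','side'):
    c=optics.capture(n)
    for d in optics.look_for(n,'housing_b'):print(n,d['location'],round(d['p'],2),proj(c,d['location']).round())
save(c,'car1.png',(215,190,315,280),7)
# silhouette prediction of housing held: bottom z
print(proj(c,place([.5714,-.2795,8],bx(-.05,.05,-.03,.03,.11,.148))).round(1).tolist())
```

```text
[ 0.5706 -0.2794  0.1122] [179.9202   0.0395 -82.1249] 0.01142097353357595 [ 0.3042 -0.3689 -1.0734] [ 0.0963 -0.0474  0.0085]
top [0.724, 0.4094, 0.0251] 0.81 [[145. 162.]]
top [0.5497, -0.2584, 0.1347] 0.66 [[332. 209.]]
top [0.5585, -0.2442, 0.0269] 0.6 [[322. 211.]]
top [0.5796, 0.2851, 0.0389] 0.58 [[176. 201.]]
top [0.3507, 0.0097, 0.0061] 0.49 [[251. 267.]]
side [0.366, -0.0232, 0.025] 0.96 [[197. 217.]]
side [0.5635, 0.2851, 0.0514] 0.68 [[244. 145.]]
side [0.5521, 0.4363, 0.02] 0.38 [[237. 127.]]
[[257.7, 274.2], [257.5, 266.6], [251.5, 255.9], [251.1, 248.1], [293.0, 264.6], [293.9, 256.9], [285.6, 247.1], [286.3, 239.1]]
```

Call:
send_rows([
  {"slide":[0,0,0.06],"turn":0,"gripper":0},
  {"slide":[0,0,0.16],"turn":0,"gripper":0},
  {"slide":[0,0,0.28],"turn":0,"gripper":0},
  {"slide":[0,0,0.4],"turn":0,"gripper":0},
  {"slide":[0,0,0.5],"turn":0,"gripper":0},
])

```text
time_s: 13.7
tcp_pos: [0.5708, -0.2788, 0.0366]
eef_rot: [180.0, 0.0, -82.1]
contact_force: [-0.9, -0.3, -1.3]
gripper_width: 0.0117
gripper_force: 20.0
```

Call:
send_rows([
  {"slide":[0,0,0.04],"turn":0,"gripper":0},
  {"slide":[0,0,0.08],"turn":0,"gripper":0},
  {"slide":[0,0,0.12],"turn":0,"gripper":0},
  {"slide":[0,0,0.15],"turn":0,"gripper":0},
  {"slide":[0,0,0.16],"turn":0,"gripper":0},
])

```text
time_s: 14.12
tcp_pos: [0.5713, -0.2793, 0.0139]
eef_rot: [-180.0, 0.0, -82.1]
contact_force: [-0.1, 0.2, -1.6]
gripper_width: 0.0118
gripper_force: 20.0
```

Call:
send_rows([
  {"slide":[0,0,0.005],"turn":0,"gripper":0},
  {"slide":[0,0,0.01],"turn":0,"gripper":0},
  {"slide":[0,0,0.015],"turn":0,"gripper":0},
  {"slide":[0,0,0.02],"turn":0,"gripper":0},
  {"slide":[0,0,0.02],"turn":0,"gripper":0},
])

```text
time_s: 14.53
tcp_pos: [0.5713, -0.2794, 0.0114]
eef_rot: [-180.0, -0.0, -82.1]
contact_force: [-0.8, 0.2, -0.4]
gripper_width: 0.0115
gripper_force: 20.0
```

Call:
send_rows([
  {"slide":[0,0,0.003],"turn":0,"gripper":0},
  {"slide":[0,0,0.006],"turn":0,"gripper":0},
  {"slide":[0,0,0.01],"turn":0,"gripper":0},
  {"slide":[0,0,0.01],"turn":0,"gripper":0},
  {"slide":[0,0,0.01],"turn":0,"gripper":0},
])

```text
time_s: 14.95
tcp_pos: [0.5712, -0.2794, 0.0096]
eef_rot: [180.0, 0.0, -82.1]
contact_force: [-0.3, -0.1, -0.9]
gripper_width: 0.0117
gripper_force: 20.0
```

Call:
send_rows([
  {"slide":[0,0,0.003],"turn":0,"gripper":0},
  {"slide":[0,0,0.006],"turn":0,"gripper":0},
  {"slide":[0,0,0.01],"turn":0,"gripper":0},
  {"slide":[0,0,0.01],"turn":0,"gripper":0},
  {"slide":[0,0,0.01],"turn":0,"gripper":0},
])

```text
time_s: 15.37
tcp_pos: [0.5713, -0.2794, 0.0085]
eef_rot: [-180.0, -0.0, -82.1]
contact_force: [-0.6, 1.0, 3.7]
gripper_width: 0.0116
gripper_force: 20.0
```

Seated at about the expected height (0.0085), with light contact. Now I release slowly and rise.

Call:
send_rows([
  {"slide":[0,0,0],"turn":0,"gripper":0.2},
  {"slide":[0,0,0],"turn":0,"gripper":0.25},
  {"slide":[0,0,0],"turn":0,"gripper":0.3},
  {"slide":[0,0,0],"turn":0,"gripper":0.38},
  {"slide":[0,0,0],"turn":0,"gripper":0.38},
], newtons=10)

```text
time_s: 15.78
tcp_pos: [0.5713, -0.2794, 0.0081]
eef_rot: [180.0, 0.0, -82.1]
contact_force: [-0.2, 0.7, -0.1]
gripper_width: 0.032
gripper_force: 0.0
```

Call:
send_rows([
  {"slide":[0,0,0],"turn":0,"gripper":0.38},
  {"slide":[0,0,-0.04],"turn":0,"gripper":0.38},
  {"slide":[0,0,-0.12],"turn":0,"gripper":0.38},
  {"slide":[0,0,-0.25],"turn":0,"gripper":0.38},
  {"slide":[0,0,-0.4],"turn":0,"gripper":0.38},
])

```text
time_s: 16.2
tcp_pos: [0.5707, -0.2793, 0.069]
eef_rot: [179.9, 0.0, -82.1]
contact_force: [0.5, -0.8, 0.1]
gripper_width: 0.033
gripper_force: 0.0
```

Call:
send_rows([
  {"slide":[0,0,-0.1],"turn":0,"gripper":0.42},
  {"slide":[0,0,-0.2],"turn":0,"gripper":0.42},
  {"slide":[0,0,-0.3],"turn":0,"gripper":0.42},
  {"slide":[0,0,-0.36],"turn":0,"gripper":0.42},
  {"slide":[0,0,-0.36],"turn":0,"gripper":0.42},
])

```text
time_s: 16.62
tcp_pos: [0.5728, -0.2799, 0.1256]
eef_rot: [-179.7, -0.1, -82.1]
contact_force: [-0.0, -0.1, 0.6]
gripper_width: 0.0371
gripper_force: 0.0
```

Run:
```python
from h import *
from plan import *
s=get_state();print(s['tcp_pos'],s['eef_rot'],s['gripper_width'])
c=optics.capture('side')
for d in optics.look_for('side','housing_b'):print(d['location'],round(d['p'],2))
x,y,z=s['tcp_pos']
plan([.5714,-.2795,.1225,-82.05],[[.5745,-.14,.1225,-82.4],[.5775,0,.1225,-83.6],[.58,.14,.1225,-84.8],[.5809,.2840,.1225,-85.6],[.5809,.2840,.035,-85.6],[.5809,.2840,.024,-85.6]])
```

```text
[ 0.57280569 -0.27989643  0.12559643] [-1.79745918e+02 -1.14218806e-01 -8.20905190e+01] 0.03705932965670275
[0.3667, -0.0234, 0.0243] 0.86
[0.5671, -0.2791, 0.0285] 0.74
[0.5611, 0.2867, 0.051] 0.62
[  0.5745  -0.14     0.1225 -82.4   ] slide [-0.918, -0.149, -0.0] turn 0.004 mm 140
[  0.5775   0.       0.1225 -83.6   ] slide [-0.922, -0.143, -0.0] turn 0.013 mm 140
[  0.58     0.14     0.1225 -84.8   ] slide [-0.926, -0.121, -0.0] turn 0.013 mm 140
[  0.5809   0.284    0.1225 -85.6   ] slide [-0.956, -0.093, -0.0] turn 0.009 mm 144
[ 5.809e-01  2.840e-01  3.500e-02 -8.560e+01] slide [0.0, -0.0, 0.583] turn -0.0 mm 88
[ 5.809e-01  2.840e-01  2.400e-02 -8.560e+01] slide [0.0, -0.0, 0.073] turn -0.0 mm 11
```

Housing b shows in the end well at (0.567, -0.279). Next is housing a.

Call:
send_rows([
  {"slide":[-0.14,-0.02,0],"turn":0,"gripper":0.42},
  {"slide":[-0.33,-0.05,0],"turn":0,"gripper":0.42},
  {"slide":[-0.53,-0.08,0],"turn":0.002,"gripper":0.42},
  {"slide":[-0.73,-0.12,0],"turn":0.004,"gripper":0.42},
  {"slide":[-0.918,-0.149,0],"turn":0.004,"gripper":0.42},
])

```text
time_s: 17.13
tcp_pos: [0.5736, -0.1386, 0.1209]
eef_rot: [179.9, 0.0, -82.5]
contact_force: [-0.0, 0.2, 0.3]
gripper_width: 0.0371
gripper_force: 0.0
```

Call:
send_rows([
  {"slide":[-0.18,-0.03,0],"turn":0.002,"gripper":0.42},
  {"slide":[-0.37,-0.06,0],"turn":0.005,"gripper":0.42},
  {"slide":[-0.55,-0.09,0],"turn":0.008,"gripper":0.42},
  {"slide":[-0.74,-0.12,0],"turn":0.01,"gripper":0.42},
  {"slide":[-0.922,-0.143,0],"turn":0.013,"gripper":0.42},
])

```text
time_s: 17.55
tcp_pos: [0.5768, 0.0013, 0.121]
eef_rot: [179.9, -0.0, -83.7]
contact_force: [0.8, 0.4, 0.3]
gripper_width: 0.0365
gripper_force: 0.0
```

Call:
send_rows([
  {"slide":[-0.18,-0.02,0],"turn":0.002,"gripper":0.42},
  {"slide":[-0.37,-0.05,0],"turn":0.005,"gripper":0.42},
  {"slide":[-0.55,-0.07,0],"turn":0.008,"gripper":0.42},
  {"slide":[-0.74,-0.1,0],"turn":0.01,"gripper":0.42},
  {"slide":[-0.926,-0.121,0],"turn":0.013,"gripper":0.42},
])

```text
time_s: 17.97
tcp_pos: [0.5795, 0.1412, 0.121]
eef_rot: [179.9, -0.0, -84.8]
contact_force: [0.5, -0.3, 0.5]
gripper_width: 0.0367
gripper_force: 0.0
```

Call:
send_rows([
  {"slide":[-0.2,-0.02,0],"turn":0.002,"gripper":0.42},
  {"slide":[-0.42,-0.04,0],"turn":0.005,"gripper":0.42},
  {"slide":[-0.64,-0.06,0],"turn":0.008,"gripper":0.42},
  {"slide":[-0.84,-0.08,0],"turn":0.009,"gripper":0.42},
  {"slide":[-0.956,-0.093,0],"turn":0.009,"gripper":0.42},
])

```text
time_s: 18.38
tcp_pos: [0.5805, 0.2866, 0.1207]
eef_rot: [179.9, -0.1, -85.5]
contact_force: [0.6, 0.3, 0.8]
gripper_width: 0.0371
gripper_force: 0.0
```

Call:
send_rows([
  {"slide":[0,0,0.06],"turn":0,"gripper":0.42},
  {"slide":[0,0,0.2],"turn":0,"gripper":0.42},
  {"slide":[0,0,0.35],"turn":0,"gripper":0.42},
  {"slide":[0,0,0.48],"turn":0,"gripper":0.42},
  {"slide":[0,0,0.58],"turn":0,"gripper":0.42},
])

```text
time_s: 18.8
tcp_pos: [0.5798, 0.2823, 0.0323]
eef_rot: [179.8, -0.1, -85.7]
contact_force: [-0.1, -0.2, 0.2]
gripper_width: 0.0367
gripper_force: 0.0
```

Call:
send_rows([
  {"slide":[0,0,0.02],"turn":0,"gripper":0.42},
  {"slide":[0,0,0.04],"turn":0,"gripper":0.42},
  {"slide":[0,0,0.06],"turn":0,"gripper":0.42},
  {"slide":[0,0,0.073],"turn":0,"gripper":0.42},
  {"slide":[0,0,0.073],"turn":0,"gripper":0.42},
])

```text
time_s: 19.22
tcp_pos: [0.5815, 0.2841, 0.0246]
eef_rot: [-180.0, 0.0, -85.6]
contact_force: [0.2, 0.1, -0.7]
gripper_width: 0.0371
gripper_force: 0.0
```

Call:
send_rows([
  {"slide":[0,0,0],"turn":0,"gripper":0},
  {"slide":[0,0,0],"turn":0,"gripper":0},
  {"slide":[0,0,0],"turn":0,"gripper":0},
  {"slide":[0,0,0],"turn":0,"gripper":0},
  {"slide":[0,0,0],"turn":0,"gripper":0},
], newtons=10)

```text
time_s: 19.63
tcp_pos: [0.5814, 0.2842, 0.0246]
eef_rot: [-180.0, 0.0, -85.6]
contact_force: [0.6, 0.1, 1.5]
gripper_width: 0.0119
gripper_force: 10.0
```

Call:
send_rows([
  {"slide":[0,0,0],"turn":0,"gripper":0},
  {"slide":[0,0,0],"turn":0,"gripper":0},
  {"slide":[0,0,0],"turn":0,"gripper":0},
  {"slide":[0,0,0],"turn":0,"gripper":0},
  {"slide":[0,0,0],"turn":0,"gripper":0},
], newtons=20)

```text
time_s: 20.05
tcp_pos: [0.5814, 0.2843, 0.0246]
eef_rot: [-180.0, 0.0, -85.6]
contact_force: [-1.4, -0.2, 4.9]
gripper_width: 0.0119
gripper_force: 20.0
```

Run:
```python
from h import *
from plan import *
s=get_state();print(s['tcp_pos'],s['eef_rot'],s['gripper_width'],s['gripper_force'])
x,y,z=s['tcp_pos'];w=s['eef_rot'][2]
plan([x,y,z,w],[[x,y,z+.09,w],[.577,.184,z+.1,-84.8],[.571,.064,z+.1,-83.6],[.565,-.056,z+.1,-82.4],[.5615,-.166,z+.1,-82],[.5605,-.2022,z+.09,-82]])
```

```text
[0.58138851 0.28425275 0.02460772] [-1.79975245e+02  1.41406399e-02 -8.56155075e+01] 0.011878660120839178 20.00052273273468
[  0.5814   0.2843   0.1146 -85.6155] slide [0.0, -0.0, -0.6] turn -0.0 mm 90
[  0.577    0.184    0.1246 -84.8   ] slide [0.664, 0.08, -0.067] turn -0.009 mm 101
[ 5.710e-01  6.400e-02  1.246e-01 -8.360e+01] slide [0.793, 0.112, -0.0] turn -0.013 mm 120
[ 5.650e-01 -5.600e-02  1.246e-01 -8.240e+01] slide [0.791, 0.129, -0.0] turn -0.013 mm 120
[  0.5615  -0.166    0.1246 -82.    ] slide [0.724, 0.12, -0.0] turn -0.004 mm 110
[  0.5605  -0.2022   0.1146 -82.    ] slide [0.238, 0.04, 0.067] turn -0.0 mm 38
```

Call:
send_rows([
  {"slide":[0,0,-0.02],"turn":0,"gripper":0},
  {"slide":[0,0,-0.05],"turn":0,"gripper":0},
  {"slide":[0,0,-0.09],"turn":0,"gripper":0},
  {"slide":[0,0,-0.14],"turn":0,"gripper":0},
  {"slide":[0,0,-0.2],"turn":0,"gripper":0},
])

```text
time_s: 20.47
tcp_pos: [0.5809, 0.2839, 0.0547]
eef_rot: [180.0, -0.0, -85.6]
contact_force: [-0.5, 0.0, -2.1]
gripper_width: 0.0114
gripper_force: 20.0
```

Call:
send_rows([
  {"slide":[0,0,-0.08],"turn":0,"gripper":0},
  {"slide":[0,0,-0.17],"turn":0,"gripper":0},
  {"slide":[0,0,-0.26],"turn":0,"gripper":0},
  {"slide":[0,0,-0.34],"turn":0,"gripper":0},
  {"slide":[0,0,-0.4],"turn":0,"gripper":0},
])

```text
time_s: 20.88
tcp_pos: [0.5817, 0.2845, 0.1166]
eef_rot: [-179.9, 0.1, -85.6]
contact_force: [0.4, 0.3, -0.9]
gripper_width: 0.0121
gripper_force: 20.0
```

Call:
send_rows([
  {"slide":[0.06,0.01,-0.01],"turn":0,"gripper":0},
  {"slide":[0.17,0.02,-0.03],"turn":-0.002,"gripper":0},
  {"slide":[0.33,0.04,-0.05],"turn":-0.004,"gripper":0},
  {"slide":[0.5,0.06,-0.067],"turn":-0.006,"gripper":0},
  {"slide":[0.664,0.08,-0.067],"turn":-0.009,"gripper":0},
])

```text
time_s: 21.3
tcp_pos: [0.5761, 0.1816, 0.1242]
eef_rot: [180.0, -0.0, -84.8]
contact_force: [0.3, -0.1, -1.5]
gripper_width: 0.0121
gripper_force: 20.0
```

Call:
send_rows([
  {"slide":[0.16,0.02,0],"turn":-0.002,"gripper":0},
  {"slide":[0.32,0.05,0],"turn":-0.005,"gripper":0},
  {"slide":[0.48,0.07,0],"turn":-0.008,"gripper":0},
  {"slide":[0.64,0.09,0],"turn":-0.01,"gripper":0},
  {"slide":[0.793,0.112,0],"turn":-0.013,"gripper":0},
])

```text
time_s: 21.72
tcp_pos: [0.5696, 0.0613, 0.1238]
eef_rot: [179.9, -0.0, -83.7]
contact_force: [0.7, 0.6, -1.4]
gripper_width: 0.0118
gripper_force: 20.0
```

Call:
send_rows([
  {"slide":[0.16,0.03,0],"turn":-0.002,"gripper":0},
  {"slide":[0.32,0.05,0],"turn":-0.005,"gripper":0},
  {"slide":[0.48,0.08,0],"turn":-0.008,"gripper":0},
  {"slide":[0.64,0.1,0],"turn":-0.01,"gripper":0},
  {"slide":[0.791,0.129,0],"turn":-0.013,"gripper":0},
])

```text
time_s: 22.13
tcp_pos: [0.5634, -0.0585, 0.1238]
eef_rot: [179.9, 0.0, -82.5]
contact_force: [1.2, -0.5, -1.0]
gripper_width: 0.0116
gripper_force: 20.0
```

Call:
send_rows([
  {"slide":[0.16,0.03,0],"turn":-0.001,"gripper":0},
  {"slide":[0.32,0.05,0],"turn":-0.002,"gripper":0},
  {"slide":[0.48,0.08,0],"turn":-0.003,"gripper":0},
  {"slide":[0.62,0.1,0],"turn":-0.004,"gripper":0},
  {"slide":[0.724,0.12,0],"turn":-0.004,"gripper":0},
])

```text
time_s: 22.55
tcp_pos: [0.5594, -0.1687, 0.1237]
eef_rot: [179.9, 0.0, -82.2]
contact_force: [-0.1, -0.1, -1.2]
gripper_width: 0.0118
gripper_force: 20.0
```

Call:
send_rows([
  {"slide":[0.09,0.015,0.01],"turn":0,"gripper":0},
  {"slide":[0.16,0.03,0.03],"turn":0,"gripper":0},
  {"slide":[0.21,0.035,0.05],"turn":0,"gripper":0},
  {"slide":[0.238,0.04,0.067],"turn":0,"gripper":0},
  {"slide":[0.238,0.04,0.067],"turn":0,"gripper":0},
])

```text
time_s: 22.97
tcp_pos: [0.5594, -0.2028, 0.1132]
eef_rot: [179.9, 0.0, -82.2]
contact_force: [0.5, -0.3, -2.5]
gripper_width: 0.0121
gripper_force: 20.0
```

Call:
send_rows([
  {"slide":[0,0,0.06],"turn":0,"gripper":0},
  {"slide":[0,0,0.16],"turn":0,"gripper":0},
  {"slide":[0,0,0.28],"turn":0,"gripper":0},
  {"slide":[0,0,0.4],"turn":0,"gripper":0},
  {"slide":[0,0,0.46],"turn":0,"gripper":0},
])

```text
time_s: 23.38
tcp_pos: [0.5589, -0.2013, 0.0427]
eef_rot: [179.9, 0.1, -82.1]
contact_force: [-0.8, 0.5, -2.3]
gripper_width: 0.0117
gripper_force: 20.0
```

Call:
send_rows([
  {"slide":[0,0,0.06],"turn":0,"gripper":0},
  {"slide":[0,0,0.12],"turn":0,"gripper":0},
  {"slide":[0,0,0.17],"turn":0,"gripper":0},
  {"slide":[0,0,0.2],"turn":0,"gripper":0},
  {"slide":[0,0,0.22],"turn":0,"gripper":0},
])

```text
time_s: 23.8
tcp_pos: [0.5602, -0.2023, 0.0118]
eef_rot: [180.0, -0.0, -82.1]
contact_force: [-0.2, -0.1, -1.4]
gripper_width: 0.0118
gripper_force: 20.0
```

Call:
send_rows([
  {"slide":[0,0,0.003],"turn":0,"gripper":0},
  {"slide":[0,0,0.006],"turn":0,"gripper":0},
  {"slide":[0,0,0.01],"turn":0,"gripper":0},
  {"slide":[0,0,0.01],"turn":0,"gripper":0},
  {"slide":[0,0,0.01],"turn":0,"gripper":0},
])

```text
time_s: 24.22
tcp_pos: [0.5603, -0.2024, 0.0111]
eef_rot: [-180.0, -0.0, -82.1]
contact_force: [0.5, -0.9, 0.1]
gripper_width: 0.0119
gripper_force: 20.0
```

Call:
send_rows([
  {"slide":[0,0,0.003],"turn":0,"gripper":0},
  {"slide":[0,0,0.006],"turn":0,"gripper":0},
  {"slide":[0,0,0.008],"turn":0,"gripper":0},
  {"slide":[0,0,0.008],"turn":0,"gripper":0},
  {"slide":[0,0,0.008],"turn":0,"gripper":0},
])

```text
time_s: 24.63
tcp_pos: [0.5601, -0.2024, 0.0096]
eef_rot: [180.0, -0.0, -82.1]
contact_force: [-0.6, 0.7, -0.3]
gripper_width: 0.0122
gripper_force: 20.0
```

Call:
send_rows([
  {"slide":[0,0,0.003],"turn":0,"gripper":0},
  {"slide":[0,0,0.006],"turn":0,"gripper":0},
  {"slide":[0,0,0.006],"turn":0,"gripper":0},
  {"slide":[0,0,0.006],"turn":0,"gripper":0},
  {"slide":[0,0,0.006],"turn":0,"gripper":0},
])

```text
time_s: 25.05
tcp_pos: [0.5602, -0.2024, 0.0096]
eef_rot: [-180.0, -0.0, -82.1]
contact_force: [-2.6, 1.4, 7.7]
gripper_width: 0.0119
gripper_force: 20.0
```

Seated. Now I release and rise.

Call:
send_rows([
  {"slide":[0,0,-0.004],"turn":0,"gripper":0.2},
  {"slide":[0,0,-0.004],"turn":0,"gripper":0.25},
  {"slide":[0,0,-0.004],"turn":0,"gripper":0.3},
  {"slide":[0,0,-0.004],"turn":0,"gripper":0.38},
  {"slide":[0,0,-0.004],"turn":0,"gripper":0.38},
], newtons=10)

```text
time_s: 25.47
tcp_pos: [0.5601, -0.2024, 0.0091]
eef_rot: [180.0, 0.0, -82.1]
contact_force: [-0.6, 0.2, -0.3]
gripper_width: 0.0317
gripper_force: 0.0
```

Call:
send_rows([
  {"slide":[0,0,0],"turn":0,"gripper":0.38},
  {"slide":[0,0,-0.04],"turn":0,"gripper":0.38},
  {"slide":[0,0,-0.12],"turn":0,"gripper":0.38},
  {"slide":[0,0,-0.25],"turn":0,"gripper":0.38},
  {"slide":[0,0,-0.4],"turn":0,"gripper":0.38},
])

```text
time_s: 25.88
tcp_pos: [0.5592, -0.2023, 0.0693]
eef_rot: [179.9, 0.0, -82.1]
contact_force: [0.9, -0.2, -0.1]
gripper_width: 0.0333
gripper_force: 0.0
```

Call:
send_rows([
  {"slide":[0,0,-0.15],"turn":0,"gripper":0.38},
  {"slide":[0,0,-0.3],"turn":0,"gripper":0.38},
  {"slide":[0,0,-0.5],"turn":0,"gripper":0.38},
  {"slide":[0,0,-0.65],"turn":0,"gripper":0.38},
  {"slide":[0,0,-0.7],"turn":0,"gripper":0.38},
])

```text
time_s: 26.3
tcp_pos: [0.562, -0.2029, 0.1791]
eef_rot: [-179.7, -0.1, -82.1]
contact_force: [1.7, -0.3, 1.0]
gripper_width: 0.0334
gripper_force: 0.0
```

Run:
```python
from h import *
s=get_state();print(s['tcp_pos'],s['contact_force'],s['time_s'])
b=optics.capture('side')
im=b['img'].astype(float)[152:159,195:240];r=np.clip(im[...,0]-1.9*im[...,1],0,None);v,u=np.mgrid[152:159,195:240];print('blade',at_z(b,[[(u*r).sum()/r.sum(),(v*r).sum()/r.sum()]],.075))
x=cv2.resize(b['img'][120:300,170:330],(533,600),interpolation=2);cv2.imwrite('pics/fin.png',x[:,:,::-1])
```

```text
[ 0.56202698 -0.20291633  0.17908268] [ 1.65810811 -0.34366824  0.99424232] 26.3
blade [[0.45475332 0.21815634 0.075     ]]
```

View pics/fin.png

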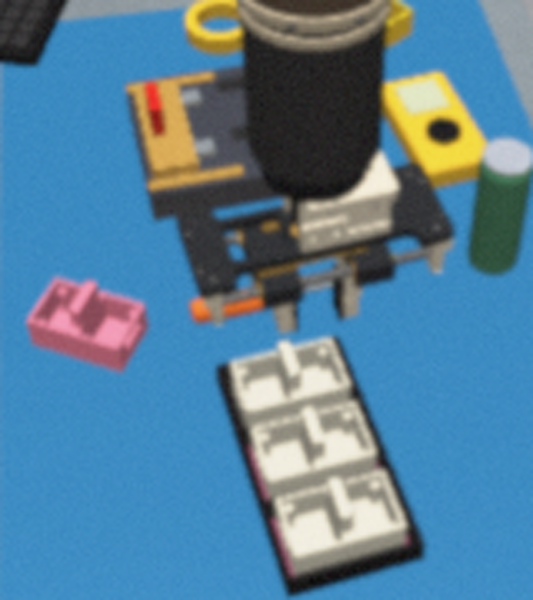

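Final crop: all three wells hold upright grey housings (290,375), (310,440) and (340,515). The core is still back with its handle at (155,105), the cavities are empty, and the other things are undisturbed. I hand in.

```bash
python3 -c "
from plant import order
print(order.close_job())"
```

```text
the job is handed in; nothing more can be done
None
```

The job is handed in at about 26 s of the 67 s allowed: both housings sit upright in the carrier's two empty wells, and the core was pulled back to a hard stop and left there (I measured 35 mm of travel, not the 40 mm listed).

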